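Sort two drive collars by key slot on a sloping gauge

TASK

Sort the two drive collars by where their key slot lies, trying each on the sloping gauge first: with its slot over the brass key, slide a collar along the shaft until it is fully home on the flange, then take it off and stand it upright in the yellow tray if its handle lay up and down the slope (slot under one end of the handle) or in the blue tray if its handle lay across the slope, and only then try and put away the other. Leave the amber bottle and the small beaker that stand beside the gauge alone.

Things in the scene. Friction and masses are not known exactly. Their poses are not given: they have to be found in the camera images.
- collar_inline_mid (a point): Centre (on the axis, 40 mm above the underside) of a loose drive collar, 80 mm tall: orange hub, 64 mm diameter, 46 mm tall, with a black upright handle bar on top, 80 long x 12 thick x 34 mm tall (46 to 80 mm above the underside; pinch its 12 mm). z is the axis, hub to handle; the key slot is on the -x side. Here the handle runs along x, the slot is under one end of it.
- collar_across_mid (a point): Centre (on the axis, 40 mm above the underside) of a loose drive collar, 80 mm tall: orange hub, 64 mm diameter, 46 mm tall, with a black upright handle bar on top, 80 long x 12 thick x 34 mm tall (46 to 80 mm above the underside; pinch its 12 mm). z is the axis, hub to handle; the key slot is on the -x side. Here the handle runs along y, a quarter turn from the slot.
- gauge_head: Centre of the flange face (80 mm diameter, 75 mm above the worktop) of the gauge, tilted 30 degrees to face up and toward the robot. z: out of the flange along the shaft; x: up the slope. A collar is home with its underside on the flange, its axes along these (slot -x on key -x), its centre 40 mm out along z. With the slot off the key it stops about 30 mm short.
- gauge: The fixed grey gauge stand, base 130 x 110 mm, origin under its centre. Out of its sloping flange stands a steel shaft, 30 mm diameter, 36 mm long, its last 8 mm tapering to 18 mm, with a brass key on its low side that faces the robot: 8 mm thick, reaching 26 mm from the shaft's axis, 30 mm long with a roof-shaped end.
- tray_yellow: Yellow open tray, 130 x 130 mm outside, walls 28 mm tall and 4 mm thick, floor 4 mm thick, fixed. Origin under its centre. It takes the collar whose slot is under an end of its handle.
- tray_blue: Blue open tray, 130 x 130 mm outside, walls 28 mm tall and 4 mm thick, floor 4 mm thick, fixed. Origin under its centre. It takes the collar whose slot is a quarter turn from its handle.
- bottle_amber_mid (a point): Bystander: an amber bottle with a black cap, 56 mm diameter, 110 mm tall, loose; its centre.
- beaker_small_mid (a point): Bystander: a small clear beaker, about 46 mm diameter, 58 mm tall, loose; its centre.
- collar_inline: The collar of collar_inline_mid; origin at the centre of its underside, same axes. 0.15 to 0.31 kg. The hub has a round bore of 34 mm diameter, open below, 40 mm deep, closed on top; a 13 mm wide slot goes right through the hub wall on the -x side, over the bore's full depth.
- collar_across: The collar of collar_across_mid; origin at the centre of its underside, same axes. 0.15 to 0.31 kg. The hub has a round bore of 34 mm diameter, open below, 40 mm deep, closed on top; a 13 mm wide slot goes right through the hub wall on the -x side, over the bore's full depth.
There are look-alikes about, which are no part of the job. What is shaped like the collar_inline but purple is not meant.

How it is judged:
On the way, in this order (a step that is already met when the one before it is completed fails the run):
1. one collar is fully home on the gauge, its slot over the key (((x of collar_inline_mid in the frame of gauge_head between -0.004 and 0.004 m and y of collar_inline_mid in the frame of gauge_head between -0.004 and 0.004 m and z of collar_inline_mid in the frame of gauge_head between 0.036 and 0.0435 m and angle between the z axis of collar_inline_mid and the z axis of gauge_head, either way round below 0.07 rad) or (x of collar_across_mid in the frame of gauge_head between -0.004 and 0.004 m and y of collar_across_mid in the frame of gauge_head between -0.004 and 0.004 m and z of collar_across_mid in the frame of gauge_head between 0.036 and 0.0435 m and angle between the z axis of collar_across_mid and the z axis of gauge_head, either way round below 0.07 rad))), for 0.2 s.
2. that collar stands upright in its own tray and no collar is on the gauge (((x of collar_inline_mid in the frame of tray_yellow between -0.045 and 0.045 m and y of collar_inline_mid in the frame of tray_yellow between -0.045 and 0.045 m and z of collar_inline_mid in the frame of tray_yellow between 0.04 and 0.0495 m and angle between collar_inline_mid's own z axis and vertical below 0.1 rad) or (x of collar_across_mid in the frame of tray_blue between -0.045 and 0.045 m and y of collar_across_mid in the frame of tray_blue between -0.045 and 0.045 m and z of collar_across_mid in the frame of tray_blue between 0.04 and 0.0495 m and angle between collar_across_mid's own z axis and vertical below 0.1 rad)) and distance between each of collar_inline_mid, collar_across_mid and gauge_head above 0.12 m), for 0.2 s.
3. the other collar is fully home on the gauge, the first still in its tray ((((x of collar_inline_mid in the frame of gauge_head between -0.004 and 0.004 m and y of collar_inline_mid in the frame of gauge_head between -0.004 and 0.004 m and z of collar_inline_mid in the frame of gauge_head between 0.036 and 0.0435 m and angle between the z axis of collar_inline_mid and the z axis of gauge_head, either way round below 0.07 rad) and (x of collar_across_mid in the frame of tray_blue between -0.045 and 0.045 m and y of collar_across_mid in the frame of tray_blue between -0.045 and 0.045 m and z of collar_across_mid in the frame of tray_blue between 0.04 and 0.0495 m and angle between collar_across_mid's own z axis and vertical below 0.1 rad)) or ((x of collar_across_mid in the frame of gauge_head between -0.004 and 0.004 m and y of collar_across_mid in the frame of gauge_head between -0.004 and 0.004 m and z of collar_across_mid in the frame of gauge_head between 0.036 and 0.0435 m and angle between the z axis of collar_across_mid and the z axis of gauge_head, either way round below 0.07 rad) and (x of collar_inline_mid in the frame of tray_yellow between -0.045 and 0.045 m and y of collar_inline_mid in the frame of tray_yellow between -0.045 and 0.045 m and z of collar_inline_mid in the frame of tray_yellow between 0.04 and 0.0495 m and angle between collar_inline_mid's own z axis and vertical below 0.1 rad)))), for 0.2 s.
At the end, for the whole second after the job is handed in: The collar with the slot under a handle end stands upright (within 0.1 rad) on the floor of the yellow tray and the other one likewise in the blue tray, both at rest (x of collar_inline_mid in the frame of tray_yellow between -0.045 and 0.045 m and y of collar_inline_mid in the frame of tray_yellow between -0.045 and 0.045 m and z of collar_inline_mid in the frame of tray_yellow between 0.04 and 0.0495 m and angle between each of collar_inline_mid, collar_across_mid's own z axis and vertical below 0.1 rad and x of collar_across_mid in the frame of tray_blue between -0.045 and 0.045 m and y of collar_across_mid in the frame of tray_blue between -0.045 and 0.045 m and z of collar_across_mid in the frame of tray_blue between 0.04 and 0.0495 m and linear speed of each of collar_inline, collar_across below 0.02 m/s); the robot touches nothing.
It fails at once if the amber bottle is shifted more than 30 mm or tipped (distance of bottle_amber_mid from where it was at the start of the episode above 0.03 m or angle between bottle_amber_mid's own z axis and vertical above 0.4 rad).
It fails at once if the small beaker is shifted more than 30 mm or tipped (distance of beaker_small_mid from where it was at the start of the episode above 0.03 m or angle between beaker_small_mid's own z axis and vertical above 0.4 rad).
It also fails if it takes over 72 s, if anything falls off the work surface, if the arm or the gripper's body presses on something with over 40 N, if the wrist force passes 120 N, or if a joint passes its speed limit or range.

ROBOT

A 6-joint arm with a two-finger parallel gripper is mounted at the origin on a cart in front of the work surface, level with it; the furniture and walls round the work are solid. World frame = base frame: x ahead of the robot, y to its left, z up, the work surface at z = 0. Lengths are in m, angles in rad, forces in N, time in s.
With the tool pointing down it reaches from about 0.35 to 0.975 m from the base axis. Payload 4.9 kg.
Tool frame: the origin (TCP) lies on the centre line of the jaws, within the pads' length; the fingertips stand 19 mm ahead of it and the grasp point (between the pads) is the TCP; z points along the fingers, y is the line along which they close (so a half turn about z gives the same grasp; the last joint's range is limited). The gripper opens to 85 mm and grips with 20 to 120 N. Pads are 22 mm wide; open, the fingers measure 114 mm over their backs; the gripper's body (76 mm by 85 mm) begins 54 mm behind the grasp point. The pads swing forward as they close: fully open they stand 13 mm farther back than shut.
Start: joints at [-1.427, 0.053, 1.613, -0, 1.476, -0.119], TCP at [0.162, -0.604, 0.216] pointing down, gripper open.
Joint ranges: [-3.01, 3.01], [-1.01, 2.22], [0.06, 2.58], [-1.02, 4.17], [0.09, 2.62], [-3.14, 3.14]. Speed limits (rad/s): [2.57, 2.57, 3.14, 3.14, 3.14, 3.14].

INTERFACE

Orientations are given as a unit quaternion [w, x, y, z].
In Python, from bench import bot gives the robot as it stands.
- The arm moves only by the shell command python3 -m crank 'ROWS' [FORCE]. ROWS is JSON, a list of rows, each a list of 3 entries, a list of its own where there are three numbers: the turn, a rotation vector about the tool's x, y, z in units of 4 degrees (1.0 is 4 degrees), then the shift along the tool's x, y, z in units of 150 mm (1.0 is 150 mm), then the opening, from 0 (shut) to 1 (fully open). A call has exactly 5 rows; each row shifts and turns the commanded pose from where the row before left it, along the tool's axes as they then stand; what a row does not reach is not made up. A row lasts 1/12 s, in which the tool goes at most 41.7 mm and 7.16 degrees, less where a joint would pass 70% of its speed; a pose out of reach is approached as far as the arm can. A call with a number of a shift or a turn outside -1 to 1 is refused whole. A call with a gripper value outside its range is refused whole. The fingers move at their own pace and stop on an object; FORCE is the grip in N (left out, the last holds). Time passes only in rows, so rows that do not move let the fingers close, or fill a call up. It gives the time, the measured TCP pose, the force, the opening and the grip force at its end, in the units of the state.
- bot.state(): the state, without advancing time (a new reading comes with each control period).
- bot.get_image(name): name is "scene" or "side" or "wrist"; returns the picture (400x640x3 uint8, red, green, blue); there is no depth.
- bot.camera_params(name): a dict with "intrinsics" (3x3 intrinsics, pixels), "eye" and "attitude" of the camera in the world. Camera axes: x right, y up, looking along -z (the intrinsics and any distortion apply to the point x, -y, -z); pixel columns grow to the right and rows downward; lengths in m; the calibration is good to about 2 mm. A picture is of the moment at which its call begins: read the wrist's pose just before it. camera_params takes no time and is no camera call; for the wrist camera it gives the pose at the moment of the call.
- bot.finish_job(): hands the job in; it is judged then, once.
The state is a dict: "clock": time; "joints": joint angles; "dq": joint speeds; "tau": joint torques, N m; "tool_pos": TCP position; "orientation": TCP orientation; "wrist_force": force on the tool from outside, world axes, zero at the start; "torque": the same for the moment, N m; "grip_width": finger opening in m; "grasp_force": force on a finger pad.
Only numpy, scipy, OpenCV 4.12 (cv2) and the standard library are available. Lean on these libraries where they do the work, as an engineer would, in place of code of your own. Each camera call takes 0.05 s, during which the arm holds its last target. There are 200 camera calls.

## Working session

There is one attempt and no reset: what is moved stays moved. The work goes in short steps, Python scripts to look and compute and a shell command to move; the robot and the scene stay as the last step left them, time stands still between calls to the robot, and variables do not carry over. Pictures are saved under pics/ and viewed, at most 10 in all, crops included, and the job is handed in when it is done.

```bash
ls; mkdir -p pics
python3 - <<'E'
from bench import bot
import cv2,json
import numpy as np
s=bot.state(); print(s)
for n in ["scene","side"]:
    im=bot.get_image(n); cv2.imwrite(f"pics/{n}0.png",im[:,:,::-1]); print(n,bot.camera_params(n))
print(bot.camera_params("wrist"))
E
```

```text
pics
{'clock': 0.0, 'joints': array([-1.42700057e+00,  5.33808582e-02,  1.61431302e+00,  7.49505911e-07,
        1.47599529e+00, -1.18997430e-01]), 'dq': array([-1.27066982e-05,  5.04220805e-04,  1.89155898e-04,  1.58039242e-03,
       -1.44652592e-03, -2.06168237e-04]), 'tau': array([ 9.73575737e-06, -3.93680978e+01, -3.70175207e+01, -5.16962098e-05,
        6.98417585e-03,  1.54256179e-05]), 'tool_pos': array([ 0.16226845, -0.60288243,  0.21483682]), 'orientation': array([-1.04817874e-03,  9.91379341e-01,  1.31018717e-01, -1.26241444e-05]), 'wrist_force': array([ 1.19735024, -0.29180297, -0.99569217]), 'torque': array([-0.06107058,  0.03279591, -0.01659039]), 'grasp_force': 0.0, 'grip_width': 0.0853416865552077}
scene {'intrinsics': array([[453.62474746,   0.        , 315.08307157],
       [  0.        , 453.62474746, 203.50311634],
       [  0.        ,   0.        ,   1.        ]]), 'eye': array([-0.19434079,  0.70962881,  1.13445869]), 'attitude': array([-0.37627703, -0.14938724,  0.34833785,  0.84543468])}
side {'intrinsics': array([[479.58346943,   0.        , 319.91459078],
       [  0.        , 479.58346943, 200.36320936],
       [  0.        ,   0.        ,   1.        ]]), 'eye': array([ 0.59692823, -1.14813316,  0.56444917]), 'attitude': array([8.31982877e-01, 5.54416909e-01, 2.39384761e-04, 2.06476541e-02])}
{'intrinsics': array([[354.85892901,   0.        , 314.18742108],
       [  0.        , 354.85892901, 203.19913008],
       [  0.        ,   0.        ,   1.        ]]), 'eye': array([ 0.24091468, -0.58244064,  0.37266354]), 'attitude': array([ 0.78380707, -0.12690366,  0.09785814, -0.59997143])}
```

View pics/scene0.png

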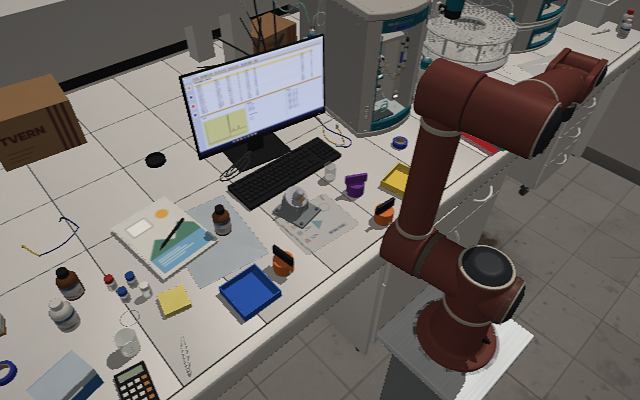

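View pics/side0.png

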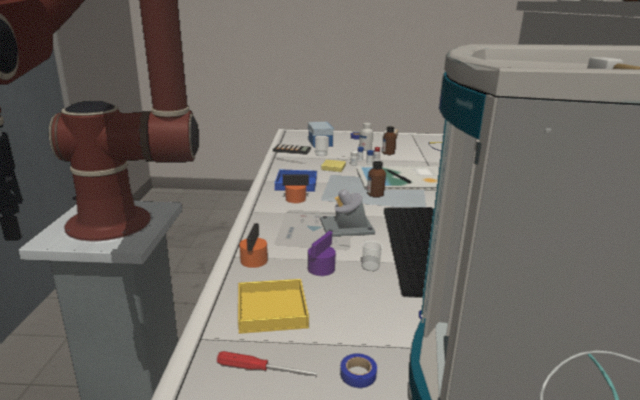

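The scene view shows orange collars at (383,213) and (283,262), the purple look-alike at (355,185), the gauge at (298,205), the blue tray at (250,292) and the yellow tray at (397,180). In the side view the collars are at (254,252) and (296,190), with the purple one at (321,258). I'll measure next, with an enlarged crop of both orange collars.

```bash
cat > h.py <<'E'
from bench import bot
import numpy as np, cv2
from scipy.spatial.transform import Rotation as R
def rot(q): return R.from_quat(np.asarray(q)[[1,2,3,0]])
def ray(p,u,v):
    K=p["intrinsics"]; d=np.array([(u-K[0,2])/K[0,0],-(v-K[1,2])/K[1,1],-1.])
    return np.array(p["eye"]),rot(p["attitude"]).apply(d)
def onz(p,u,v,z):
    e,d=ray(p,u,v); return e+d*(z-e[2])/d[2]
def tri(p1,a,p2,b):
    A=[];B=[]
    M=np.zeros((3,3));c=np.zeros(3)
    for p,uv in((p1,a),(p2,b)):
        e,d=ray(p,*uv); d/=np.linalg.norm(d); P=np.eye(3)-np.outer(d,d); M+=P;c+=P@e
    return np.linalg.solve(M,c)
def pix(p,X):
    c=rot(p["attitude"]).inv().apply(np.asarray(X)-p["eye"]); K=p["intrinsics"]
    return np.c_[K[0,0]*c[...,0]/-c[...,2]+K[0,2], K[1,1]*-c[...,1]/-c[...,2]+K[1,2]]
HSV=dict(orange=((5,150,90),(14,255,255)),blue=((105,150,60),(118,255,255)),yellow=((22,140,90),(30,255,255)),purple=((130,90,40),(150,255,255)))
def blobs(im,c,amin=60):
    m=cv2.inRange(cv2.cvtColor(im,cv2.COLOR_RGB2HSV),*map(np.array,HSV[c])) if isinstance(c,str) else c
    cs,_=cv2.findContours(m,cv2.RETR_EXTERNAL,cv2.CHAIN_APPROX_NONE)
    return [c for c in sorted(cs,key=cv2.contourArea)[::-1] if cv2.contourArea(c)>amin]
E
python3 - <<'E'
from h import *
ims={n:cv2.imread(f"pics/{n}0.png")[:,:,::-1].copy() for n in("scene","side")}
for n,im in ims.items():
    p=bot.camera_params(n)
    for c in HSV:
        for b in blobs(im,c)[:4]:
            x,y,w,h=cv2.boundingRect(b); m=cv2.moments(b); u,v=m["m10"]/m["m00"],m["m01"]/m["m00"]
            print(n,c,(x,y,w,h),cv2.contourArea(b),np.round(onz(p,u,v,0.023),3))
A=ims["scene"];S=ims["side"]
f=lambda im,x,y,w=60,h=50:cv2.resize(im[y:y+h,x:x+w],(390,290),interpolation=cv2.INTER_CUBIC)
o=np.vstack([np.hstack([f(A,353,185),f(A,255,235)]),np.hstack([f(S,225,220),f(S,266,165)])])
cv2.imwrite("pics/crop1.png",o[:,:,::-1])
E
```

```text
scene orange (273, 255, 20, 22) 149.5 [0.488 0.223 0.023]
scene orange (374, 207, 20, 19) 138.5 [ 0.411 -0.167  0.023]
scene blue (219, 264, 62, 57) 1867.0 [0.47  0.347 0.023]
scene blue (73, 376, 29, 24) 198.0 [0.508 0.805 0.023]
scene blue (0, 361, 17, 22) 97.5 [0.685 0.934 0.023]
scene yellow (380, 163, 31, 34) 552.5 [ 0.505 -0.338  0.023]
scene purple (345, 173, 22, 25) 356.0 [ 0.584 -0.206  0.023]
side orange (240, 239, 26, 28) 463.5 [ 0.423 -0.182  0.023]
side orange (286, 185, 19, 17) 227.5 [0.487 0.2   0.023]
side yellow (239, 280, 69, 53) 3082.5 [ 0.49  -0.383  0.023]
side purple (309, 231, 26, 44) 729.0 [ 0.58  -0.182  0.023]
```

View pics/crop1.png

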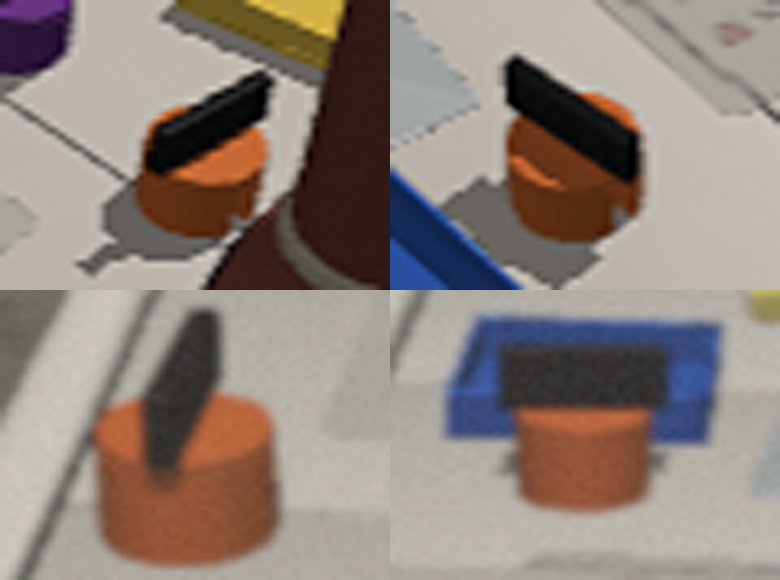

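The crop shows both orange collars: purple at (355,185) is the wrong colour, so these two are the ones meant. A has a grey slot notch near scene px (390,223), seemingly across its handle. B's notch is near (290,272), under the near end of its handle. I'll compute the angles.

Run:
```python
from h import *
ims={n:cv2.imread(f"pics/{n}0.png")[:,:,::-1].copy() for n in("scene","side")}
P={n:bot.camera_params(n) for n in ims}
f=lambda x0,y0,cx,cy:(x0+cx*60/390,y0+cy*50/290)
p=P["scene"]
# handle top edge ends (z=.08)
for nm,e1,e2,n in(("A",f(353,185,150,152),f(353,185,266,75),f(353,185,238,218)),("B",f(255,235,120,60),f(255,235,245,135),f(255,235,230,213))):
    a=onz(p,*e1,.08);b=onz(p,*e2,.08); c=(a+b)/2; d=b-a
    print(nm,"ctr",c.round(3),"len",np.linalg.norm(d).round(3),"handle yaw",np.degrees(np.arctan2(d[1],d[0])).round(1))
    for z in(.0,.01,.02):
        q=onz(p,*n,z)-c; print("  slot z",z,np.linalg.norm(q[:2]).round(3),np.degrees(np.arctan2(q[1],q[0])).round(1))
# trays by bounding quad, gauge approx
for c,n in(("blue","scene"),("yellow","side")):
    for z in(.0,.028):
        b=blobs(ims[n],c)[0]; r=cv2.minAreaRect(b); q=cv2.approxPolyDP(cv2.convexHull(b),4,True)[:,0]
        print(c,z,[onz(P[n],*x,z)[:2].round(3).tolist() for x in q])
print("gauge?",tri(P["scene"],(299,190),P["side"],(340,197)).round(3))
# wrist camera in tool frame
s=bot.state();w=bot.camera_params("wrist");T=rot(s["orientation"])
print("cam in tool",T.inv().apply(w["eye"]-s["tool_pos"]).round(4),"view",(T.inv()*rot(w["attitude"])).as_matrix().round(3))
print(T.as_matrix().round(3))
```

```text
A ctr [ 0.412 -0.163  0.08 ] len 0.089 handle yaw -88.9
  slot z 0.0 0.025 -148.6
  slot z 0.01 0.027 -168.8
  slot z 0.02 0.032 175.3
B ctr [0.483 0.209 0.08 ] len 0.076 handle yaw -171.3
  slot z 0.0 0.024 -166.8
  slot z 0.01 0.03 -177.9
  slot z 0.02 0.035 174.6
blue 0.0 [[0.556, 0.269], [0.415, 0.28], [0.417, 0.405], [0.557, 0.397]]
blue 0.028 [[0.538, 0.28], [0.4, 0.291], [0.402, 0.412], [0.539, 0.405]]
yellow 0.0 [[0.535, -0.255], [0.56, -0.41], [0.438, -0.435], [0.406, -0.276]]
yellow 0.028 [[0.538, -0.299], [0.562, -0.446], [0.446, -0.47], [0.416, -0.319]]
gauge? [0.627 0.014 0.096]
cam in tool [ 0.0813  0.0003 -0.1577] view [[ 0.001  0.949  0.317]
 [ 1.    -0.001 -0.001]
 [-0.001  0.317 -0.949]]
[[ 0.966  0.26  -0.   ]
 [ 0.26  -0.966  0.002]
 [ 0.    -0.002 -1.   ]]
```

A's slot points about toward -x with the handle along y, so A is the across collar. B's handle and slot both lie along -x, so B is inline. I'll go to A for a close look.

```bash
cat >> h.py <<'E'
def down(yaw,tilt=0):
    # tool pointing down, x at yaw (deg)
    c,s=np.cos(np.radians(yaw)),np.sin(np.radians(yaw)); return R.from_matrix(np.array([[c,s,0],[s,-c,0],[0,0,-1]]))
def togo(pos,Rt,first="shift"):
    s=bot.state();T=rot(s["orientation"]); d=np.asarray(pos)-s["tool_pos"]
    base=T if first=="shift" else Rt
    u=base.inv().apply(d)/.15; r=np.degrees((T.inv()*Rt).as_rotvec())/4
    print(f"t={s['clock']:.2f} pos",s["tool_pos"].round(4),"shift units",u.round(3),"rows>=%.1f"%(np.linalg.norm(u)/.278),"turn units",r.round(2),"F",np.round(s["wrist_force"],1),"w %.4f"%s["grip_width"])
E
python3 -c "
from h import *
togo([.412,-.18,.19],down(90))"
```

```text
t=0.10 pos [ 0.1623 -0.603   0.215 ] shift units [ 2.34  -2.29   0.171] rows>=11.8 turn units [ -0.02  -0.02 -18.74] F [-0.3 -0.1 -0.2] w 0.0853
```

```bash
for i in 1 2 3; do python3 -m crank '[[[0,0,0],[0.156,-0.153,0.0114],1],[[0,0,0],[0.156,-0.153,0.0114],1],[[0,0,0],[0.156,-0.153,0.0114],1],[[0,0,0],[0.156,-0.153,0.0114],1],[[0,0,0],[0.156,-0.153,0.0114],1]]' 60 | tail -1; done
for i in 1 2 3 4; do python3 -m crank '[[[0,0,-0.937],[0,0,0],1],[[0,0,-0.937],[0,0,0],1],[[0,0,-0.937],[0,0,0],1],[[0,0,-0.937],[0,0,0],1],[[0,0,-0.937],[0,0,0],1]]' | tail -1; done
python3 - <<'E'
from h import *
togo([.412,-.17,.19],down(90))
np.save("w1.npy",bot.camera_params("wrist"),allow_pickle=True)
im=bot.get_image("wrist");cv2.imwrite("pics/w1.png",im[:,:,::-1])
im=bot.get_image("scene");cv2.imwrite("pics/s1.png",im[:,:,::-1])
E
```

```text
grasp_force: 0.0
grasp_force: 0.0
grasp_force: 0.0
grasp_force: 0.0
grasp_force: 0.0
grasp_force: 0.0
grasp_force: 0.0
t=3.02 pos [ 0.4116 -0.1797  0.1899] shift units [ 0.065  0.003 -0.001] rows>=0.2 turn units [-0.01 -0.01  0.05] F [ 0.3 -0.3 -0.9] w 0.0856
```

View pics/w1.png

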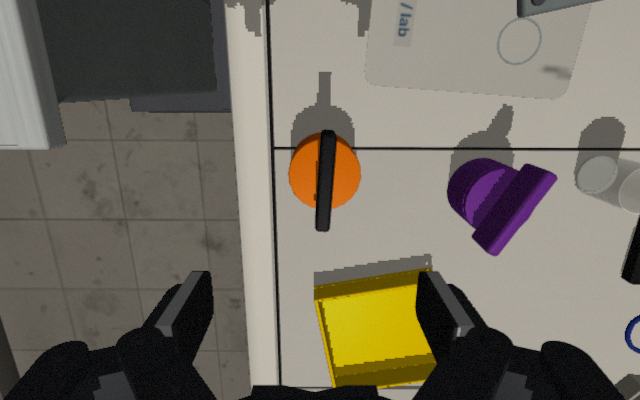

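The wrist view shows collar A's handle from (329,131) to (323,230) on an orange hub centred near (325,170). The purple decoy is at (500,205), the beaker at (598,175) and the yellow tray at (380,325). I'll measure the hub circle at z=0.046 and the bar.

Run:
```python
from h import *
im=cv2.imread("pics/w1.png")[:,:,::-1].copy(); p=np.load("w1.npy",allow_pickle=True).item()
hsv=cv2.cvtColor(im,cv2.COLOR_RGB2HSV)
m=cv2.inRange(hsv,np.array((3,120,60)),np.array((16,255,255))); 
pts=np.vstack([b.reshape(-1,2) for b in blobs(im,m,60) if 280<b[0,0,0]<370 and 120<b[0,0,1]<230])
c,r=cv2.minEnclosingCircle(pts); print("hub circle",c,r,onz(p,*c,.046).round(4), "r",r/p["intrinsics"][0,0]*(p["eye"][2]-.046))
k=cv2.inRange(hsv,np.array((0,0,0)),np.array((180,255,45)))
sub=np.zeros_like(k); sub[110:245,300:350]=k[110:245,300:350]
b=blobs(im,sub)[0]; rr=cv2.minAreaRect(b); print(rr)
q=cv2.boxPoints(rr); print(np.round(q,0).tolist()); W=np.array([onz(p,*x,.08) for x in q]); print(W.round(4).tolist(), W.mean(0).round(4))
yy=cv2.boundingRect(pts.reshape(-1,1,2).astype(np.int32));print("orange bbox",yy)
```

```text
hub circle (324.2705383300781, 170.31858825683594) 38.67945098876953 [ 0.4203 -0.1693  0.046 ] r 0.03287601356499202
((324.6709899902344, 179.97225952148438), (15.691282272338867, 100.82279205322266), 4.820765495300293)
[[313.0, 230.0], [321.0, 129.0], [337.0, 130.0], [328.0, 231.0]]
[[0.4105, -0.2107, 0.08], [0.4165, -0.13, 0.08], [0.4281, -0.1309, 0.08], [0.4232, -0.2118, 0.08]] [ 0.4196 -0.1709  0.08  ]
orange bbox (288, 132, 73, 77)
```

```bash
python3 -m crank '[[[0,0,1],[0,0,0],1],[[0,0,0],[0,0,0],1],[[0,0,0],[0,0,0],1],[[0,0,0],[0,0,0],1],[[0,0,0],[0,0,0],1]]' | tail -1
python3 -c "
from h import *
togo([.4197,-.1705,.067],down(86))"
```

```text
grasp_force: 0.0
t=3.53 pos [ 0.4118 -0.1799  0.1904] shift units [0.066 0.048 0.823] rows>=3.0 turn units [-0.   -0.    0.01] F [-0.1  0.3  0. ] w 0.0854
```

```bash
python3 -m crank '[[[0,0,0],[0.066,0.048,0],1],[[0,0,0],[0,0,0.206],1],[[0,0,0],[0,0,0.206],1],[[0,0,0],[0,0,0.206],1],[[0,0,0],[0,0,0.205],1]]' | tail -1
for i in 1 2; do python3 -m crank '[[[0,0,0],[0,0,0],0],[[0,0,0],[0,0,0],0],[[0,0,0],[0,0,0],0],[[0,0,0],[0,0,0],0],[[0,0,0],[0,0,0],0]]' 60 | tail -2; done
python3 -c "
from h import *
togo([.4197,-.1705,.067],down(86))"
```

```text
grasp_force: 0.0
grip_width: 0.0256
grasp_force: 0.0
grip_width: 0.0001
grasp_force: 0.0
t=4.78 pos [ 0.4198 -0.1705  0.0671] shift units [ 0.    -0.     0.001] rows>=0.0 turn units [0. 0. 0.] F [0.2 0.5 0.5] w 0.0001
```

Run:
```python
from h import *
np.save("w2.npy",bot.camera_params("wrist"),allow_pickle=True)
a=bot.get_image("wrist");b=bot.get_image("side")
cv2.imwrite("pics/w2.png",np.vstack([cv2.resize(a,(480,300)),cv2.resize(b[170:320,160:400],(480,300))])[:,:,::-1])
cv2.imwrite("pics/w2full.png",a[:,:,::-1])
```

```text
(no output)
```

View pics/w2.png

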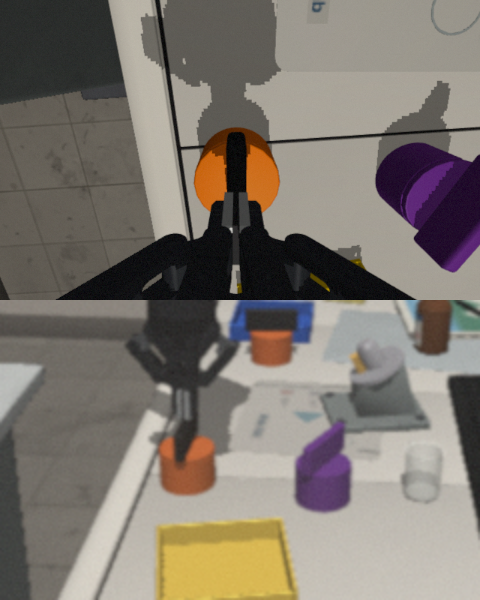

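Run:
```python
from h import *
p=np.load("w2.npy",allow_pickle=True).item(); s=bot.state()
print(p["eye"],s["tool_pos"])
for uv in((261,237),(372,237),(316,172)): 
    for z in(.046,.0): print(uv,z,onz(p,*uv,z).round(4))
print("handle far end top",onz(p,316,178,.08).round(4))
q=np.load("w1.npy",allow_pickle=True).item()
for X in([.42,-.17,.08],[.42,-.17,0.046],[.42,-.13,.08],[.42,-.21,.08],s["tool_pos"]): print(X,pix(p,np.array(X)[None]).round(0),pix(q,np.array(X)[None]).round(0))
# independent: side/scene triangulation of handle ends from s1
```

```text
[ 0.42554127 -0.08979687  0.22475161] [ 0.41970959 -0.17049279  0.06696723]
(261, 237) 0.046 [ 0.391  -0.1669  0.046 ]
(261, 237) 0.0 [ 0.3821 -0.1867  0.    ]
(372, 237) 0.046 [ 0.4517 -0.171   0.046 ]
(372, 237) 0.0 [ 0.4585 -0.1919  0.    ]
(316, 172) 0.046 [ 0.4235 -0.1325  0.046 ]
(316, 172) 0.0 [ 0.423  -0.1435  0.    ]
handle far end top [ 0.4237 -0.127   0.08  ]
[0.42, -0.17, 0.08] [[314. 269.]] [[325. 181.]]
[0.42, -0.17, 0.046] [[314. 239.]] [[324. 171.]]
[0.42, -0.13, 0.08] [[308. 186.]] [[326. 129.]]
[0.42, -0.21, 0.08] [[320. 341.]] [[324. 229.]]
[ 0.41970959 -0.17049279  0.06696723] [[314. 257.]] [[324. 178.]]
```

Run:
```python
import cv2
a=cv2.imread("pics/w2full.png")[140:400,180:460]
b=cv2.imread("pics/s1.png")[170:260,330:430]
cv2.imwrite("pics/z2.png",cv2.resize(a,(700,590),interpolation=cv2.INTER_CUBIC))
```

```text
(no output)
```

View pics/z2.png

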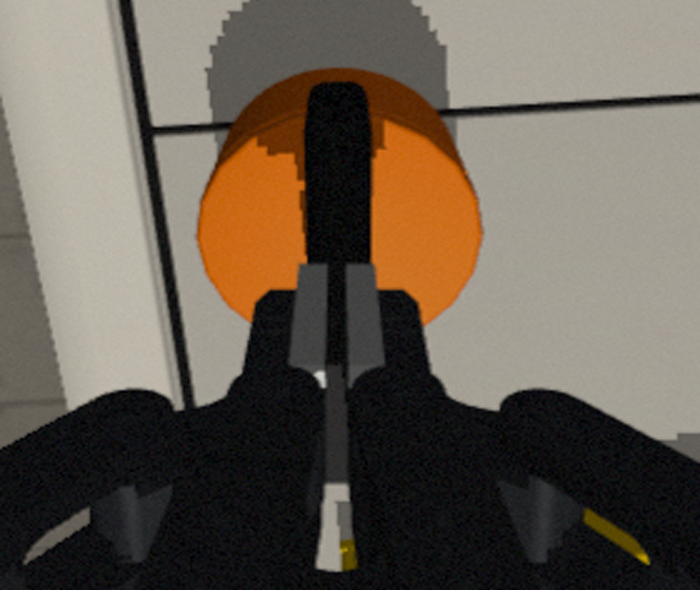

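The fingers shut completely and held nothing: the pads sit over the handle line near crop (338,320) instead of beside it. I'll check the fingertip height in the side view, by projection and by differencing open against shut.

```bash
python3 - <<'E'
from h import *
cv2.imwrite("pics/sd_shut.png",bot.get_image("side")[:,:,::-1])
E
for i in 1 2; do python3 -m crank '[[[0,0,0],[0,0,0],1],[[0,0,0],[0,0,0],1],[[0,0,0],[0,0,0],1],[[0,0,0],[0,0,0],1],[[0,0,0],[0,0,0],1]]' | tail -2; done
python3 - <<'E'
from h import *
b=bot.get_image("side");cv2.imwrite("pics/sd_open.png",b[:,:,::-1])
np.save("w3.npy",bot.camera_params("wrist"),allow_pickle=True); cv2.imwrite("pics/w3.png",bot.get_image("wrist")[:,:,::-1])
a=cv2.imread("pics/sd_shut.png")[:,:,::-1]
d=(cv2.absdiff(a,b).max(2)>40).astype(np.uint8)*255
ys,xs=np.where(d[150:300,200:310]>0); print("diff bbox",xs.min()+200,xs.max()+200,ys.min()+150,ys.max()+150)
for v in range(225,262,3): print(v,np.where(d[v,200:310]>0)[0]+200)
p=bot.camera_params("side")
for X in([.4197,-.1705,.048],[.4197,-.1705,.067],[.4197,-.1705,.08],[.4197,-.2105,.08],[.4197,-.1305,.08],[.4197,-.2025,.046]): print(X,pix(p,np.array(X)[None]).round(1))
print(bot.state()["grip_width"])
o=np.hstack([cv2.resize(x[180:280,200:310],(390,355),interpolation=cv2.INTER_CUBIC) for x in(a,b)]); cv2.imwrite("pics/z3.png",o[:,:,::-1])
E
```

```text
grip_width: 0.0608
grasp_force: 0.0
grip_width: 0.0851
grasp_force: 0.0
diff bbox 218 285 177 251
225 [253 254]
228 [252 253 254]
231 []
234 [234 235 236 237 238]
237 [232 233 234 235]
240 [229 230 231 232 233 234]
243 [229 230 231 234 235 236 237]
246 [235 236 267 268 269 270 271 272 274 275 276 277 278 279 280 281 282 283
 284 285]
249 [274 275 276 277 278]
252 []
255 []
258 []
261 []
[0.4197, -0.1705, 0.048] [[252.7 241.4]]
[0.4197, -0.1705, 0.067] [[252.4 234. ]]
[0.4197, -0.1705, 0.08] [[252.3 228.9]]
[0.4197, -0.2105, 0.08] [[249.3 236.9]]
[0.4197, -0.1305, 0.08] [[255.1 221.5]]
[0.4197, -0.2025, 0.046] [[250.4 248.8]]
0.0857758700058433
```

View pics/z3.png

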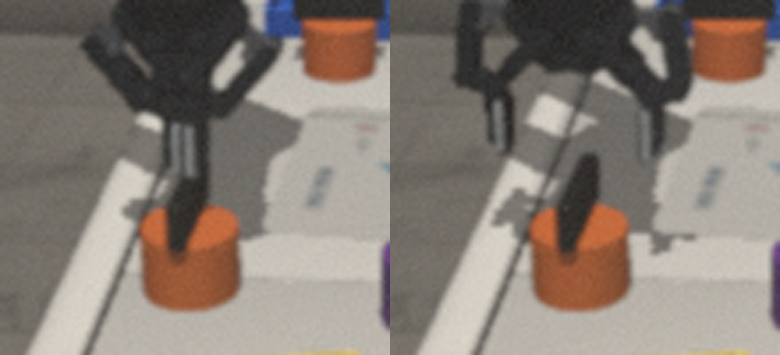

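Both views put the shut fingertips about at the handle top, some 30 mm higher than the documented geometry says. Open tips sit level with crop row 150 in the side view. I'll go 30 mm lower and close again.

```bash
python3 -m crank '[[[0,0,0],[0,0,0.1],1],[[0,0,0],[0,0,0.1],1],[[0,0,0],[0,0,0],1],[[0,0,0],[0,0,0],0],[[0,0,0],[0,0,0],0]]' 60 | tail -3
for i in 1 2; do python3 -m crank '[[[0,0,0],[0,0,0],0],[[0,0,0],[0,0,0],0],[[0,0,0],[0,0,0],0],[[0,0,0],[0,0,0],0],[[0,0,0],[0,0,0],0]]' 60 | tail -2; done
python3 -c "
from h import *
togo([.4197,-.1705,.037],down(86)); print(bot.state()['grasp_force'])"
```

```text
wrist_force: [0.5, -0.4, 0.2]
grip_width: 0.0637
grasp_force: 0.0
grip_width: 0.0111
grasp_force: 59.5
grip_width: 0.0109
grasp_force: 60.1
t=7.12 pos [ 0.4203 -0.1709  0.0376] shift units [ 0.002 -0.004  0.004] rows>=0.0 turn units [0.02 0.01 0.  ] F [ 0.8 -0.4  4.3] w 0.0109
60.08018374443054
```

```bash
python3 -m crank '[[[0,0,0],[0,0,-0.2],0],[[0,0,0],[0,0,-0.27],0],[[0,0,0],[0,0,-0.27],0],[[0,0,0],[0,0,-0.27],0],[[0,0,0],[0,0,-0.27],0]]' | tail -2
python3 -m crank '[[[0,0,0],[0.058,0.236,0],0],[[0,0,0],[0.058,0.236,0],0],[[0,0,0],[0.058,0.236,0],0],[[0,0,0],[0.058,0.236,0],0],[[0,0,0],[0.058,0.236,0],0]]' | tail -2
python3 -m crank '[[[0,0,0],[0,0,0],0],[[0,0,0],[0,0,0],0],[[0,0,0],[0,0,0],0],[[0,0,0],[0,0,0],0],[[0,0,0],[0,0,0],0]]' | tail -2
python3 - <<'E'
from h import *
togo([.42,-.17,.037],down(86))
np.save("w4.npy",bot.camera_params("wrist"),allow_pickle=True); im=bot.get_image("wrist");cv2.imwrite("pics/w4.png",im[:,:,::-1])
s=bot.get_image("scene"); d=bot.get_image("side"); cv2.imwrite("pics/s4.png",s[:,:,::-1]);cv2.imwrite("pics/d4.png",d[:,:,::-1])
z=lambda a,x,y:cv2.resize(a[y:y+50,x:x+80],(320,200),interpolation=cv2.INTER_CUBIC)
cv2.imwrite("pics/v4.png",np.vstack([im,np.hstack([z(s,262,178),z(d,310,185)])])[:,:,::-1])
E
```

```text
grip_width: 0.0112
grasp_force: 59.4
grip_width: 0.0111
grasp_force: 59.8
grip_width: 0.0109
grasp_force: 60.3
t=8.37 pos [ 0.5983 -0.1396  0.229 ] shift units [-0.285 -1.171  1.281] rows>=6.3 turn units [-0.    0.   -0.01] F [ 0.6  0.9 -3.3] w 0.0109
```

View pics/v4.png

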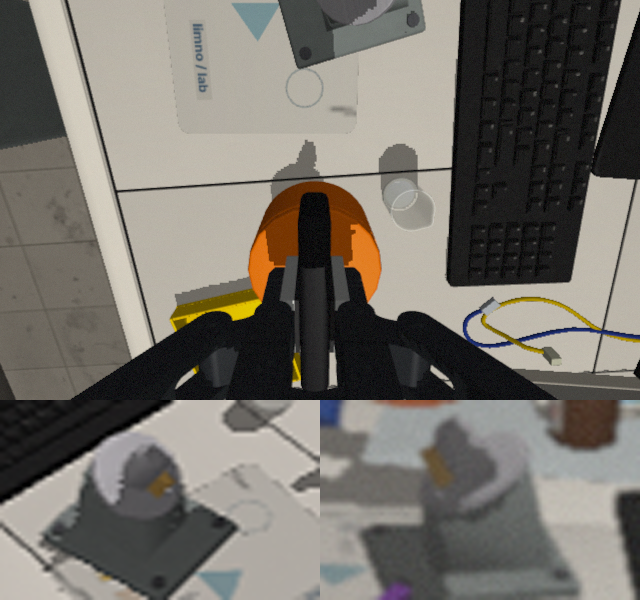

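The wrist view shows the gauge base cut off at the top around (350,30), collar A held at (315,250) and the beaker at (405,205). In the crops the brass key faces the robot, at (160,484) in the left one. I'll move 110 mm further along +y for a full view.

```bash
python3 -m crank '[[[0,0,0],[0.24,0,0],0],[[0,0,0],[0.24,0,0],0],[[0,0,0],[0.24,0,0],0],[[0,0,0],[0,0,0],0],[[0,0,0],[0,0,0],0]]' | tail -2
python3 - <<'E'
from h import *
togo([.42,-.17,.037],down(86))
np.save("w5.npy",bot.camera_params("wrist"),allow_pickle=True); im=bot.get_image("wrist");cv2.imwrite("pics/w5.png",im[:,:,::-1])
s=cv2.imread("pics/s4.png")[:,:,::-1];d=cv2.imread("pics/d4.png")[:,:,::-1]
z=lambda a,x,y:cv2.resize(a[y:y+50,x:x+80],(400,250),interpolation=cv2.INTER_CUBIC)
w=cv2.resize(im[0:170,220:500],(800,486-136),interpolation=cv2.INTER_CUBIC) if 0 else cv2.resize(im[0:200,240:460],(385,350),interpolation=cv2.INTER_CUBIC)
w=np.hstack([w,np.zeros((350,415,3),np.uint8)]); w[:250,390:790]=z(s,262,178)
w=np.vstack([w,np.hstack([z(d,310,185),np.zeros((250,400,3),np.uint8)])])
cv2.imwrite("pics/v5.png",w[:,:,::-1])
E
```

```text
grip_width: 0.0111
grasp_force: 60.3
t=8.93 pos [ 0.6066 -0.0302  0.2295] shift units [-1.012 -1.18   1.283] rows>=7.3 turn units [0.01 0.   0.05] F [ 0.2 -0.5 -3. ] w 0.0111
```

View pics/v5.png

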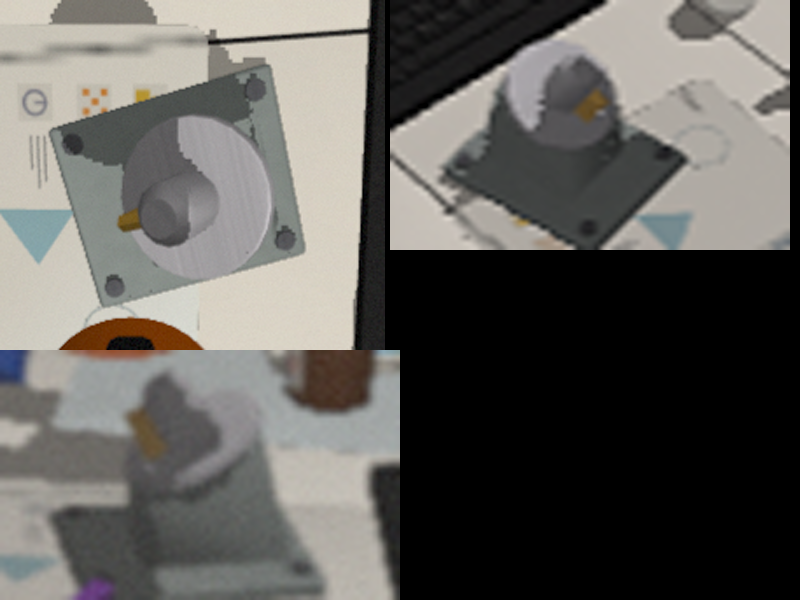

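Clear view: base corners at crop (50,130), (270,65), (305,250), (103,305), flange ellipse centred near (197,197), shaft end at (165,218), and the key pointing left to (118,222). I'll compute the head pose from these.

```bash
cat > g.py <<'E'
from h import *
p=np.load("w5.npy",allow_pickle=True).item()
f=lambda u,v:(240+u/1.75,v/1.75)
C=[f(50,130),f(270,65),f(305,250),f(103,305)]
for z in(0,.008,.012):
    W=np.array([onz(p,*c,z) for c in C]); L=np.linalg.norm(np.roll(W,-1,0)-W,axis=1); e=W[1]-W[0]+W[2]-W[3]; g=W[0]-W[3]+W[1]-W[2]
    print(z,"ctr",W.mean(0).round(4),"sides",L.round(4),"yaw",np.degrees(np.arctan2(e[1],e[0])).round(1),np.degrees(np.arctan2(-g[0],g[1])).round(1))
# flange ellipse: bright grey segmentation is broken, use extents typed from crop
im=cv2.imread("pics/w5.png"); 
# flange outline points read off crop: right arc, bottom, left, top
pts=np.array([f(*q) for q in((197,115),(235,125),(260,152),(272,197),(262,240),(240,268),(210,279),(178,274),(150,255),(124,215),(122,180),(136,145),(160,122))],np.float32)
el=cv2.fitEllipse(pts); print("ellipse",el)
print("flange ctr @.075",onz(p,*el[0],.075).round(4))
for psi in(8,12,16):
  c,s=np.cos(np.radians(psi)),np.sin(np.radians(psi)); zh=np.array([-.5*c,-.5*s,.866]); xh=np.array([.866*c,.866*s,.5]); yh=np.cross(zh,xh)
  H=onz(p,*el[0],.075); t=np.linspace(0,6.28,60)
  ring=H+.04*(np.cos(t)[:,None]*xh+np.sin(t)[:,None]*yh); r=pix(p,ring)
  g=lambda X:((pix(p,np.array(X)[None])[0]-[240,0])*1.75).round(1)
  print(psi,"ring bbox crop",((r-[240,0])*1.75).min(0).round(0),((r-[240,0])*1.75).max(0).round(0),"tip",g(H+.036*zh),"keytip",g(H+.03*zh-.026*xh), "H",g(H))
E
python3 g.py
```

```text
0 ctr [0.6417 0.0234 0.    ] sides [0.1312 0.1089 0.1309 0.1094] yaw 11.7 11.9
0.008 ctr [0.6411 0.024  0.008 ] sides [0.1284 0.1067 0.1282 0.1071] yaw 11.7 11.9
0.012 ctr [0.6408 0.0242 0.012 ] sides [0.1271 0.1056 0.1269 0.106 ] yaw 11.7 11.9
ellipse ((352.8138732910156, 111.94664001464844), (85.67212677001953, 95.00391387939453), 164.6837921142578)
flange ctr @.075 [0.6437 0.0263 0.075 ]
8 ring bbox crop [126. 108.] [278. 275.] tip [164.6 209.6] keytip [121.9 214.6] H [197.4 195.9]
12 ring bbox crop [126. 108.] [278. 275.] tip [165.2 212.4] keytip [123.3 220.1] H [197.4 195.9]
16 ring bbox crop [125. 108.] [278. 274.] tip [166.  215.2] keytip [125.  225.4] H [197.4 195.9]
```

```bash
cat >> h.py <<'E'
PSI=np.radians(11.8); _c,_s=np.cos(PSI),np.sin(PSI)
ZH=np.array([-.5*_c,-.5*_s,.8660]);XH=np.array([.8660*_c,.8660*_s,.5]);YH=np.cross(ZH,XH)
_p=np.load("w5.npy",allow_pickle=True).item()
H=onz(_p,240+194/1.75,201/1.75,.075)
RA=R.from_matrix(np.c_[YH,XH,-ZH])     # across collar: tool x=yh
def inhead(d=.0376,Rt=RA):
    s=bot.state(); q=s["tool_pos"]-H-d*ZH; e=(rot(s["orientation"]).inv()*Rt).as_rotvec()
    print("head xyz of tcp-home mm",(1e3*np.array([q@XH,q@YH,q@ZH])).round(1),"rot err units",(np.degrees(e)/4).round(2),"F head",np.array([s["wrist_force"]@a for a in(XH,YH,ZH)]).round(1),"w %.4f t %.2f"%(s["grip_width"],s["clock"]))
E
python3 -c "
from h import *
b=np.array([.6415,.0236]);print(H, (H[:2]-b)@[_c,_s],(H[:2]-b)@[-_s,_c])
togo(H+(.0376+.08)*ZH,RA,'turn')
p=bot.camera_params('scene')
for n,uv,z in(('bottle',(221,232),0.0),('beaker',(330,178),0.)): print(n,onz(p,*uv,z).round(3))"
```

```text
Traceback (most recent call last):
NameError: name '_c' is not defined
```

```bash
python3 -c "
from h import *
from h import _c,_s
b=np.array([.6415,.0236]);print(H, (H[:2]-b)@[_c,_s],(H[:2]-b)@[-_s,_c])
togo(H+(.0376+.08)*ZH,RA,'turn')
p=bot.camera_params('scene')
for n,uv,z in(('bottle',(221,232),0.0),('beaker',(330,178),0.)): print(n,onz(p,*uv,z).round(3))"
```

```text
[0.64193639 0.02396629 0.075     ] 0.0005020760395700632 0.0002693098195144372
t=8.98 pos [ 0.6067 -0.0314  0.2294] shift units [ 0.313 -0.25   0.26 ] rows>=1.7 turn units [-7.44  1.04 -3.83] F [ 0.1  0.1 -3.1] w 0.0108
bottle [0.734 0.271 0.   ]
beaker [ 0.687 -0.18   0.   ]
```

```bash
for i in 1 2; do python3 -m crank '[[[-0.744,0.104,-0.383],[0,0,0],0],[[-0.744,0.104,-0.383],[0,0,0],0],[[-0.744,0.104,-0.383],[0,0,0],0],[[-0.744,0.104,-0.383],[0,0,0],0],[[-0.744,0.104,-0.383],[0,0,0],0]]' | tail -1;done
python3 -m crank '[[[0,0,0],[0.105,-0.083,0],0],[[0,0,0],[0.104,-0.083,0],0],[[0,0,0],[0.104,-0.084,0],0],[[0,0,0],[0,0,0.13],0],[[0,0,0],[0,0,0.13],0]]' | tail -1
python3 -m crank '[[[0,0,0],[0,0,0],0],[[0,0,0],[0,0,0],0],[[0,0,0],[0,0,0],0],[[0,0,0],[0,0,0],0],[[0,0,0],[0,0,0],0]]' | tail -1
python3 -c "
from h import *
inhead();togo(H+(.0376+.08)*ZH,RA)"
```

```text
grasp_force: 60.3
grasp_force: 60.3
grasp_force: 60.4
grasp_force: 60.3
head xyz of tcp-home mm [ 1.1 -1.  80.9] rot err units [ 0.02  0.02 -0.03] F head [-1.9 -0.6 -3.5] w 0.0108 t 10.65
t=10.65 pos [0.5851 0.0111 0.1781] shift units [ 0.007 -0.007  0.006] rows>=0.0 turn units [ 0.02  0.02 -0.03] F [ 0.2 -0.5 -4. ] w 0.0108
```

```bash
python3 -m crank '[[[0,0,0],[0.007,-0.007,0],0],[[0,0,0],[0,0,0.1],0],[[0,0,0],[0,0,0.1],0],[[0,0,0],[0,0,0.07],0],[[0,0,0],[0,0,0.07],0]]' | tail -1
python3 -c "
from h import *
inhead()"
python3 -m crank '[[[0,0,0],[0,0,0.03],0],[[0,0,0],[0,0,0.03],0],[[0,0,0],[0,0,0.03],0],[[0,0,0],[0,0,0],0],[[0,0,0],[0,0,0],0]]' | tail -1
python3 -c "
from h import *
inhead()"
```

```text
grasp_force: 61.2
head xyz of tcp-home mm [-1.1  0.9 28.4] rot err units [-0.01 -0.   -0.02] F head [-1.1 -0.4  2.2] w 0.0108 t 11.07
grasp_force: 60.2
head xyz of tcp-home mm [-1.4  1.  15.1] rot err units [-0.02 -0.01 -0.03] F head [-1.5  2.4 -3.7] w 0.0111 t 11.48
```

```bash
python3 -m crank '[[[0,0,0],[0,0,0.03],0],[[0,0,0],[0,0,0.03],0],[[0,0,0],[0,0,0.02],0],[[0,0,0],[0,0,0],0],[[0,0,0],[0,0,0],0]]' | tail -1
python3 -c "
from h import *
inhead()"
python3 -m crank '[[[0,0,0],[0,0,0.01],0],[[0,0,0],[0,0,0.01],0],[[0,0,0],[0,0,0.01],0],[[0,0,0],[0,0,0],0],[[0,0,0],[0,0,0],0]]' | tail -1
python3 -c "
from h import *
inhead()"
```

```text
grasp_force: 60.2
head xyz of tcp-home mm [-1.3  1.   2.8] rot err units [-0.01 -0.01 -0.03] F head [-1.1  4.2 -3.6] w 0.0109 t 11.90
grasp_force: 65.1
head xyz of tcp-home mm [-0.9  1.2  0.9] rot err units [-0.05 -0.02 -0.  ] F head [-12.5   6.6  29.1] w 0.0113 t 12.32
```

```bash
python3 -m crank '[[[0,0,0],[0,0,0],0],[[0,0,0],[0,0,0],0],[[0,0,0],[0,0,0],0],[[0,0,0],[0,0,0],0],[[0,0,0],[0,0,-0.01],0]]' | tail -1
python3 -c "
from h import *
inhead()"
python3 -m crank '[[[0,0,0],[0,0,-0.08],0],[[0,0,0],[0,0,-0.13],0],[[0,0,0],[0,0,-0.13],0],[[0,0,0],[0,0,-0.2],0],[[0,0,0],[0,0,-0.2],0]]' | tail -1
python3 -c "
from h import *
inhead();togo([.472,.345,.16],down(101.8),'turn')"
```

```text
grasp_force: 60.0
head xyz of tcp-home mm [-1.   1.   1.1] rot err units [-0.02 -0.01 -0.02] F head [-1.2  4.5 -5.1] w 0.0108 t 12.73
grasp_force: 60.3
head xyz of tcp-home mm [-1.600e+00  1.000e-01  1.119e+02] rot err units [-0.02  0.02 -0.02] F head [ 0.4 -0.  -2.4] w 0.0112 t 13.15
t=13.15 pos [0.5674 0.0085 0.2036] shift units [ 2.326 -0.164  0.291] rows>=8.5 turn units [ 7.48  0.01 -0.03] F [ 1.5  0.3 -1.8] w 0.0112
```

```bash
for i in 1 2; do python3 -m crank '[[[0.935,0,0],[0,0,0],0],[[0.935,0,0],[0,0,0],0],[[0.935,0,0],[0,0,0],0],[[0.935,0,0],[0,0,0],0],[[0,0,0],[0,0,0],0]]' | tail -1;done
for i in 1 2; do python3 -m crank '[[[0,0,0],[0.233,-0.016,0],0],[[0,0,0],[0.233,-0.016,0],0],[[0,0,0],[0.233,-0.016,0],0],[[0,0,0],[0.233,-0.016,0],0],[[0,0,0],[0.233,-0.016,0],0]]' | tail -1;done
python3 - <<'E'
from h import *
togo([.472,.345,.046],down(101.8),'turn')
np.save("w6.npy",bot.camera_params("wrist"),allow_pickle=True); im=bot.get_image("wrist");cv2.imwrite("pics/w6.png",im[:,:,::-1])
for b in blobs(im,"blue",500)[:2]:
    q=cv2.approxPolyDP(cv2.convexHull(b),5,True)[:,0]; print(q.tolist(),[onz(np.load("w6.npy",allow_pickle=True).item(),*x,.028)[:2].round(3).tolist() for x in q])
E
```

```text
grasp_force: 60.4
grasp_force: 60.4
grasp_force: 60.4
grasp_force: 60.4
t=14.82 pos [0.4731 0.3479 0.2037] shift units [-0.018 -0.011  1.051] rows>=3.8 turn units [ 0.06 -0.04 -0.02] F [ 0.3 -0.2 -2.4] w 0.0111
[[264, 100], [398, 130], [371, 227], [242, 227]] [[0.416, 0.406], [0.541, 0.405], [0.541, 0.306], [0.414, 0.279]]
```

```bash
python3 -m crank '[[[0,0,0],[-0.045,0.018,0.1],0],[[0,0,0],[0,0,0.24],0],[[0,0,0],[0,0,0.24],0],[[0,0,0],[0,0,0.24],0],[[0,0,0],[0,0,0.2],0]]' | tail -1
python3 -m crank '[[[0,0,0],[0,0,0.02],0],[[0,0,0],[0,0,0.02],0],[[0,0,0],[0,0,0],0],[[0,0,0],[0,0,0],0],[[0,0,0],[0,0,0],0]]' | tail -1
python3 -c "
from h import *
togo([.477,.342,.0416],down(101.8))"
```

```text
grasp_force: 60.3
grasp_force: 61.1
t=15.70 pos [0.4792 0.3415 0.0472] shift units [ 0.006 -0.014  0.037] rows>=0.1 turn units [ 0.07 -0.03 -0.02] F [-0.4  0.3 -2.2] w 0.0109
```

```bash
python3 -m crank '[[[0,0,0],[0,0,0.015],0],[[0,0,0],[0,0,0.015],0],[[0,0,0],[0,0,0],0],[[0,0,0],[0,0,0],0],[[0,0,0],[0,0,0],0]]' | tail -1
python3 -c "
from h import *
togo([.477,.342,.0416],down(101.8))"
```

```text
grasp_force: 61.8
t=16.12 pos [0.4788 0.3414 0.0415] shift units [ 0.006 -0.011 -0.001] rows>=0.0 turn units [ 0.05 -0.03 -0.02] F [0.9 0.2 4.2] w 0.0113
```

```bash
for i in 1 2; do python3 -m crank '[[[0,0,0],[0,0,0],1],[[0,0,0],[0,0,0],1],[[0,0,0],[0,0,0],1],[[0,0,0],[0,0,0],1],[[0,0,0],[0,0,0],1]]' | tail -1; done
python3 -m crank '[[[0,0,0],[0,0,-0.1],1],[[0,0,0],[0,0,-0.2],1],[[0,0,0],[0,0,-0.25],1],[[0,0,0],[0,0,-0.25],1],[[0,0,0],[0,0,-0.25],1]]' | tail -2
for i in 1 2 3 4 5; do python3 -m crank '[[[0,0,-0.87],[0,0,0],1],[[0,0,-0.87],[0,0,0],1],[[0,0,-0.87],[0,0,0],1],[[0,0,-0.87],[0,0,0],1],[[0,0,-0.87],[0,0,0],1]]' | tail -1; done
python3 -c "
from h import *
togo([.495,.21,.20],down(189))
print(bot.state()['joints'].round(2))
im=bot.get_image('scene');cv2.imwrite('pics/s6.png',im[:,:,::-1])"
```

```text
grasp_force: 0.0
grasp_force: 0.0
grip_width: 0.0852
grasp_force: 0.0
grasp_force: 0.0
grasp_force: 0.0
grasp_force: 0.0
grasp_force: 0.0
grasp_force: 0.0
t=19.45 pos [0.4776 0.3406 0.1976] shift units [ 0.019 -0.878 -0.017] rows>=3.2 turn units [ 0.01  0.01 -0.03] F [-0.8 -0.2 -0.2] w 0.0851
[ 0.49 -0.03  1.72  0.    1.44 -1.23]
```

```bash
python3 -m crank '[[[0,0,0],[0.005,-0.22,0],1],[[0,0,0],[0.005,-0.22,0],1],[[0,0,0],[0.005,-0.22,0],1],[[0,0,0],[0.004,-0.22,0],1],[[0,0,0],[0,0,0],1]]' | tail -1
python3 - <<'E'
from h import *
togo([.495,.21,.2],down(189))
p=bot.camera_params("wrist");im=bot.get_image("wrist");cv2.imwrite("pics/w7.png",im[:,:,::-1]);np.save("w7.npy",p,allow_pickle=True)
hsv=cv2.cvtColor(im,cv2.COLOR_RGB2HSV)
m=cv2.inRange(hsv,np.array((3,120,60)),np.array((16,255,255)))
bs=blobs(im,m,60); print([(cv2.boundingRect(b),cv2.contourArea(b)) for b in bs])
pts=np.vstack([b for b in bs]); x,y,w,h=cv2.boundingRect(pts)
k=cv2.inRange(hsv,np.array((0,0,0)),np.array((180,255,45))); sub=np.zeros_like(k); y0=max(0,y-25); sub[y0:y+h+25,max(0,x-5):x+w+5]=k[y0:y+h+25,max(0,x-5):x+w+5]
for b in blobs(im,sub,200)[:2]:
    rr=cv2.minAreaRect(b); q=cv2.boxPoints(rr); W=np.array([onz(p,*c,.08) for c in q]); print(rr,W.round(4).tolist(),W.mean(0).round(4))
cv2.imwrite("pics/v7.png",np.hstack([cv2.resize(im,(480,300)),cv2.resize(cv2.imread("pics/s6.png")[:,:,::-1][230:330,210:310],(300,300),interpolation=cv2.INTER_CUBIC)])[:,:,::-1])
E
```

```text
grasp_force: 0.0
t=19.92 pos [0.4954 0.2054 0.1975] shift units [-0.002  0.031 -0.017] rows>=0.1 turn units [-0.02  0.01 -0.16] F [0.4 0.1 0.2] w 0.0852
[((417, 143, 84, 46), 2380.5), ((286, 130, 30, 73), 1547.0), ((328, 131, 29, 72), 1353.5), ((435, 202, 58, 16), 512.5)]
((463.331298828125, 191.34686279296875), (23.31143569946289, 84.53013610839844), 87.22978973388672) [[0.4754, 0.2879, 0.08], [0.4622, 0.3537, 0.08], [0.4809, 0.3607, 0.08], [0.4945, 0.2936, 0.08]] [0.4783 0.324  0.08  ]
((321.96307373046875, 175.03439331054688), (15.204590797424316, 98.29447174072266), 2.0454084873199463) [[0.524, 0.2077, 0.08], [0.4441, 0.1987, 0.08], [0.4428, 0.2102, 0.08], [0.5227, 0.2203, 0.08]] [0.4834 0.2092 0.08  ]
```

View pics/v7.png

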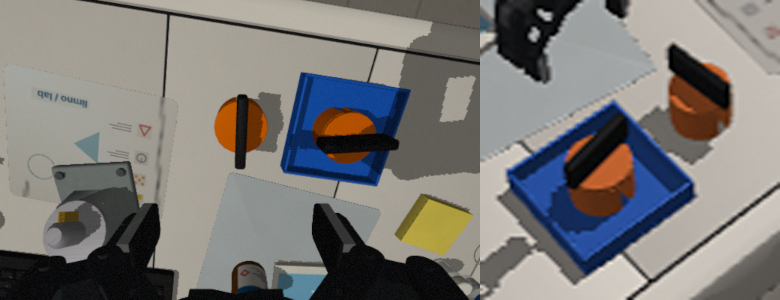

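The last view shows A standing upright in the blue tray at left (345,140). B is at (240,130) with its handle in line with the tool x axis, and the right crop shows its slot under the near handle end. Now to grasp B.

```bash
python3 -m crank '[[[0,0,0.4],[0,0,0],0.5],[[0,0,0],[0,0,0],0.5],[[0,0,0],[0,0,0],0.5],[[0,0,0],[0,0,0],0.5],[[0,0,0],[0,0,0],0.5]]' | tail -1
python3 -c "
from h import *
togo([.4834,.2092,.0376],down(186.8))"
```

```text
grasp_force: 0.0
t=20.38 pos [0.4947 0.2103 0.1975] shift units [7.600e-02 1.000e-03 1.066e+00] rows>=3.8 turn units [0.02 0.01 0.09] F [0.5 0.  1. ] w 0.0424
```

```bash
python3 -m crank '[[[0,0,0.09],[0.076,0.001,0.066],0.5],[[0,0,0],[0,0,0.25],0.5],[[0,0,0],[0,0,0.25],0.5],[[0,0,0],[0,0,0.25],0.5],[[0,0,0],[0,0,0.25],0.5]]' | tail -1
for i in 1 2; do python3 -m crank '[[[0,0,0],[0,0,0],0],[[0,0,0],[0,0,0],0],[[0,0,0],[0,0,0],0],[[0,0,0],[0,0,0],0],[[0,0,0],[0,0,0],0]]' 60 | tail -2; done
python3 -c "
from h import *
togo([.4834,.2092,.0376],down(186.8))"
```

```text
grasp_force: 0.0
grip_width: 0.0109
grasp_force: 60.0
grip_width: 0.0108
grasp_force: 60.9
t=21.63 pos [0.484  0.2089 0.0385] shift units [0.004 0.003 0.006] rows>=0.0 turn units [ 0.02  0.02 -0.01] F [-2.1  0.1  4.7] w 0.0108
```

```bash
cat >> h.py <<'E'
RI=R.from_matrix(np.c_[-XH,YH,-ZH])
E
python3 -m crank '[[[0,0,0],[0,0,-0.2],0],[[0,0,0],[0,0,-0.27],0],[[0,0,0],[0,0,-0.27],0],[[0,0,0],[0,0,-0.27],0],[[0,0,0],[0,0,-0.2],0]]' | tail -1
python3 -c "
from h import *
togo(H+(.0385+.1)*ZH,RI,'turn')"
```

```text
grasp_force: 60.0
t=22.05 pos [0.4841 0.2085 0.2226] shift units [-0.182 -1.42   0.318] rows>=5.3 turn units [-0.31 -7.44 -1.24] F [ 1.1  0.3 -1.2] w 0.0107
```

```bash
for i in 1 2; do python3 -m crank '[[[-0.039,-0.93,-0.155],[0,0,0],0],[[-0.039,-0.93,-0.155],[0,0,0],0],[[-0.039,-0.93,-0.155],[0,0,0],0],[[-0.039,-0.93,-0.155],[0,0,0],0],[[0,0,0],[0,0,0],0]]' | tail -1;done
python3 -m crank '[[[0,0,0],[-0.036,-0.25,0],0],[[0,0,0],[-0.036,-0.25,0],0],[[0,0,0],[-0.036,-0.25,0],0],[[0,0,0],[-0.036,-0.25,0],0],[[0,0,0],[-0.036,-0.25,0],0]]' | tail -1
python3 -m crank '[[[0,0,0],[0,-0.17,0],0],[[0,0,0],[0,0,0.15],0],[[0,0,0],[0,0,0.15],0],[[0,0,0],[0,0,0],0],[[0,0,0],[0,0,0],0]]' | tail -1
python3 -c "
from h import *
inhead(.0385,RI);togo(H+(.0385+.08)*ZH,RI)"
```

```text
grasp_force: 60.0
grasp_force: 60.0
grasp_force: 60.2
grasp_force: 60.2
head xyz of tcp-home mm [-4.2 -0.  98.4] rot err units [ 0.03 -0.12 -0.01] F head [-1.4  0.1 -1.5] w 0.0109 t 23.72
t=23.72 pos [0.5714 0.0092 0.1914] shift units [-0.029  0.     0.122] rows>=0.5 turn units [ 0.03 -0.12 -0.01] F [-0.4 -0.  -2. ] w 0.0109
```

```bash
python3 -m crank '[[[0.03,-0.12,0],[-0.027,0.003,0],0],[[0,0,0],[0,0,0.13],0],[[0,0,0],[0,0,0.12],0],[[0,0,0],[0,0,0.1],0],[[0,0,0],[0,0,0.05],0]]' | tail -1
python3 -c "
from h import *
inhead(.0385,RI)"
python3 -m crank '[[[0,0,0],[0,0,0.04],0],[[0,0,0],[0,0,0.04],0],[[0,0,0],[0,0,0.04],0],[[0,0,0],[0,0,0],0],[[0,0,0],[0,0,0],0]]' | tail -1
python3 -c "
from h import *
inhead(.0385,RI)"
```

```text
grasp_force: 60.3
head xyz of tcp-home mm [ 2.2  0.8 39.7] rot err units [-0.02  0.07  0.02] F head [-1.5  1.4 -1.3] w 0.0114 t 24.13
grasp_force: 60.5
head xyz of tcp-home mm [ 1.3  0.7 21.9] rot err units [-0.02  0.06  0.  ] F head [-3.   1.3 -2.5] w 0.0108 t 24.55
```

```bash
python3 -m crank '[[[0,0.06,0],[0.01,0,0.04],0],[[0,0,0],[0,0,0.04],0],[[0,0,0],[0,0,0.04],0],[[0,0,0],[0,0,0],0],[[0,0,0],[0,0,0],0]]' | tail -1
python3 -c "
from h import *
inhead(.0385,RI)"
python3 -m crank '[[[0,0,0],[0,0,0.01],0],[[0,0,0],[0,0,0.01],0],[[0,0,0],[0,0,0.01],0],[[0,0,0],[0,0,0],0],[[0,0,0],[0,0,0],0]]' | tail -1
python3 -c "
from h import *
inhead(.0385,RI)"
```

```text
grasp_force: 60.6
head xyz of tcp-home mm [0.2 0.2 3.5] rot err units [-0.03  0.01  0.  ] F head [-1.1  0.5 -2.6] w 0.0107 t 24.97
grasp_force: 65.2
head xyz of tcp-home mm [0.3 0.2 1.5] rot err units [-0.02 -0.03  0.03] F head [-14.6   2.7  29. ] w 0.0110 t 25.38
```

```bash
python3 -m crank '[[[0,0,0],[0,0,0],0],[[0,0,0],[0,0,0],0],[[0,0,0],[0,0,0],0],[[0,0,0],[0,0,0],0],[[0,0,0],[0,0,-0.01],0]]' | tail -1
python3 -m crank '[[[0,0,0],[0,0,-0.08],0],[[0,0,0],[0,0,-0.13],0],[[0,0,0],[0,0,-0.13],0],[[0,0,0],[0,0,-0.2],0],[[0,0,0],[0,0,-0.2],0]]' | tail -1
python3 -c "
from h import *
inhead(.0385,RI);togo([.488,-.30,.21],down(191.8),'turn')
p=np.load('w1.npy',allow_pickle=True).item()
print([onz(p,*q,z).round(3).tolist() for q,z in(((316,300),.028),((431,270),.028))])"
```

```text
grasp_force: 60.7
grasp_force: 60.6
head xyz of tcp-home mm [  0.4   0.2 113. ] rot err units [-0.04  0.03  0.  ] F head [-0.4 -0.3 -1.5] w 0.0110 t 26.22
t=26.22 pos [0.5681 0.0088 0.2064] shift units [ 0.944 -1.906 -0.024] rows>=7.6 turn units [-0.04  7.53 -0.01] F [ 0.5 -0.2 -1.4] w 0.0110
[[0.414, -0.312, 0.028], [0.53, -0.276, 0.028]]
```

```bash
for i in 1 2; do python3 -m crank '[[[0,0.94,0],[0,0,0],0],[[0,0.94,0],[0,0,0],0],[[0,0.94,0],[0,0,0],0],[[0,0.94,0],[0,0,0],0],[[0,0,0],[0,0,0],0]]' | tail -1;done
for i in 1 2; do python3 -m crank '[[[0,0,0],[0.094,-0.19,0],0],[[0,0,0],[0.094,-0.19,0],0],[[0,0,0],[0.094,-0.19,0],0],[[0,0,0],[0.094,-0.19,0],0],[[0,0,0],[0.094,-0.19,0],0]]' | tail -1;done
python3 - <<'E'
from h import *
togo([.488,-.365,.046],down(191.8))
p=bot.camera_params("wrist");im=bot.get_image("wrist");cv2.imwrite("pics/w8.png",im[:,:,::-1])
for b in blobs(im,"yellow",500)[:2]:
    q=cv2.approxPolyDP(cv2.convexHull(b),5,True)[:,0]; print(q.tolist(),[onz(p,*x,.028)[:2].round(3).tolist() for x in q])
E
```

```text
grasp_force: 60.7
grasp_force: 60.6
grasp_force: 60.6
grasp_force: 60.6
t=27.88 pos [ 0.4878 -0.3003  0.2061] shift units [ 0.09  -0.418  1.069] rows>=4.1 turn units [-0.06  0.05 -0.01] F [ 1.4  0.4 -1.5] w 0.0110
[[320, 89], [318, 190], [259, 221], [191, 219], [178, 87]] [[0.411, -0.312], [0.504, -0.294], [0.549, -0.346], [0.561, -0.414], [0.436, -0.438]]
```

```bash
python3 -m crank '[[[0,0,0],[0.045,-0.209,0],0],[[0,0,0],[0.045,-0.209,0],0],[[0,0,0],[0,0,0.2],0],[[0,0,0],[0,0,0.24],0],[[0,0,0],[0,0,0.24],0]]' | tail -1
python3 -m crank '[[[0,0,0],[0,0,0.2],0],[[0,0,0],[0,0,0.16],0],[[0,0,0],[0,0,0.02],0],[[0,0,0],[0,0,0],0],[[0,0,0],[0,0,0],0]]' | tail -1
python3 -c "
from h import *
togo([.486,-.363,.0425],down(191.8))"
```

```text
grasp_force: 60.6
grasp_force: 61.0
t=28.77 pos [ 0.4883 -0.3634  0.0481] shift units [0.014 0.006 0.037] rows>=0.1 turn units [-0.05  0.02 -0.02] F [ 1.1 -0.5 -3.1] w 0.0112
```

```bash
python3 -m crank '[[[0,0,0],[0,0,0.015],0],[[0,0,0],[0,0,0.015],0],[[0,0,0],[0,0,0.007],0],[[0,0,0],[0,0,0],0],[[0,0,0],[0,0,0],0]]' | tail -3
for i in 1 2; do python3 -m crank '[[[0,0,0],[0,0,0],0.6],[[0,0,0],[0,0,0],0.6],[[0,0,0],[0,0,0],0.6],[[0,0,0],[0,0,0],0.6],[[0,0,0],[0,0,0],0.6]]' | tail -2; done
python3 -m crank '[[[0,0,0],[0,0,-0.1],0.6],[[0,0,0],[0,0,-0.2],0.6],[[0,0,0],[0,0,-0.25],0.6],[[0,0,0],[0,0,-0.25],0.6],[[0,0,0],[0,0,-0.25],0.6]]' | tail -1
python3 - <<'E'
from h import *
togo([.488,-.365,.2],down(191.8))
p=bot.camera_params("wrist");im=bot.get_image("wrist");cv2.imwrite("pics/w9.png",im[:,:,::-1])
hsv=cv2.cvtColor(im,cv2.COLOR_RGB2HSV)
m=cv2.inRange(hsv,np.array((3,150,60)),np.array((16,255,255)))
for b in blobs(im,m,150): print(cv2.boundingRect(b),cv2.contourArea(b))
for n in("side","scene"):
    i=bot.get_image(n); cv2.imwrite(f"pics/{n}9.png",i[:,:,::-1]); q=bot.camera_params(n)
    print(n,[cv2.boundingRect(b) for b in blobs(i,"orange")],"expect A,B centre",pix(q,np.array([[.479,.341,.027],[.488,-.363,.027]])).round(0).tolist())
E
```

```text
wrist_force: [-2.4, 1.4, 4.8]
grip_width: 0.0108
grasp_force: 61.8
grip_width: 0.0512
grasp_force: 0.0
grip_width: 0.0512
grasp_force: 0.0
grasp_force: 0.0
t=30.43 pos [ 0.4876 -0.3625  0.2004] shift units [ 0.001 -0.017  0.003] rows>=0.1 turn units [-0.02 -0.01 -0.01] F [ 0.3 -0.6  0.4] w 0.0515
(319, 140, 29, 73) 1426.0
(278, 140, 28, 73) 1416.0
side [(256, 289, 33, 29), (288, 168, 17, 14)] expect A,B centre [[296.0, 176.0], [272.0, 298.0]]
scene [(240, 278, 21, 24)] expect A,B centre [[249.0, 288.0], [404.0, 177.0]]
```

```bash
python3 -c "
from bench import bot
print(bot.finish_job())"
```

```text
the job is handed in; nothing more can be done
None
```

Both collars went fully home on the gauge in turn; the across one now stands in the blue tray and the inline one in the yellow, the bottle and beaker were never touched, and I handed the job in at about 30 s (no verdict was returned).

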